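Turn the glue saucepan's handle in on the bench hob

ROBOT

A 6-joint arm with a two-finger parallel gripper is mounted at the origin on the work surface. World frame = base frame: x ahead of the robot, y to its left, z up, the work surface at z = 0. Lengths are in m, angles in rad, forces in N, time in s.
With the tool pointing down it reaches from about 0.4 to 0.825 m from the base axis. Payload 7 kg.
Tool frame: the origin (TCP) lies between the finger pads; the fingertips stand 22 mm ahead of it and the grasp point (between the pads) lies 3 mm ahead of it; z points along the fingers, y is the direction in which the jaws open and shut (so a half turn about z gives the same grasp; the last joint's range is limited). The gripper opens to 88 mm and grips with 3 to 60 N. Pads are 19 mm wide; open, the fingers measure 130 mm over their backs; the gripper's body (78 mm by 193 mm) begins 47 mm behind the grasp point.
Start: joints at [-0.83, 0.359, 0.012, 0, -1.224, -0.288], TCP at [0.295, -0.607, 0.249] pointing down, gripper open.
Joint ranges: [-3.07, 3.07], [-1.43, 2.12], [-1.02, 1.25], [-3.03, 1.67], [-3.05, -0], [-3.03, 3.03]. Speed limits (rad/s): [2.39, 2.39, 3.01, 3.14, 3.14, 3.14].

INTERFACE

Orientations are given as [roll, pitch, yaw] about the fixed x, y, z axes, in that order (R = Rz(yaw) Ry(pitch) Rx(roll)).
In Python, from station import arm, optics gives the robot as it stands. The module is installed in compiled form; this text tells all that it offers.
- The arm moves only by the tool jog_arm, never from a script. Its argument "motion" is a list that holds one entry, the list of rows, each a list of 7 numbers: the shift along the tool's x, y, z in m, then the turn, a rotation vector about the tool's x, y, z in degrees, then the finger opening in m, from 0 to 0.0876. In form: [[[x, y, z, rx, ry, rz, grip], ...]]. A call has 1 to 8 rows; each row is the pose to reach, as a shift and turn from the pose measured when the call began, along the tool's axes at that moment; what a row does not reach only later rows make up. A row lasts 1/10 s, in which the tool goes at most 50 mm and 8.59 degrees, less where a joint would pass 70% of its speed; a pose out of reach is approached as far as the arm can. A call with a gripper value outside its range is refused whole. The fingers move at their own pace and stop on an object; "newtons" is the grip in N (left out, the last holds). Time passes only in rows, so rows that repeat a pose let the fingers close. It gives the time, the measured TCP pose, the force and the opening at its end, in the units of the state.
- arm.get_state(): the state, without advancing time (a new reading comes with each control period).
- optics.grab_frame(name): name is "side" or "top" or "wrist"; returns the picture (384x512x3 uint8, red, green, blue); there is no depth.
- optics.camera_model(name): a dict with "mtx" (3x3 intrinsics, pixels), "D" ([k1, k2, p1, p2, k3] as OpenCV has them; the pictures are not rectified), "R" (3x3) and "t" (3): a world point X has camera coordinates R X + t; the wrist camera has in their place "mount" (4x4, takes a point from camera to tool coordinates, whose origin is the TCP and whose axes are the flange's). Camera axes: x right, y down, z forward; pixel columns grow to the right and rows downward; lengths in m; the calibration is good to about 2 mm. A picture is of the moment at which its call begins: read the wrist's pose just before it. camera_model takes no time and is no camera call.
- arm.job_done(): hands the job in, once; it reports no verdict.
The state is a dict: "t": time; "q": joint angles; "qd": joint speeds; "joint_efforts": joint torques, N m; "eef_pos": TCP position; "ee_rot": TCP orientation; "force": force on the tool from outside, world axes, zero at the start; "moment": the same for the moment, N m; "width": finger opening in m.
Only numpy, scipy, OpenCV 4.12 (cv2) and the standard library are available. Lean on these libraries where they do the work, as an engineer would, in place of code of your own. Each camera call takes 0.05 s, during which the arm holds its last target.

TASK

On the joiner's bench hob the saucepan's long handle sticks out past the hob's left edge where it can be caught. Swing it round towards the robot's side and on under the brush rail until it lies inward over the aluminium parking strip on the hob, between the skillet and the milk pan, and let go. Keep the saucepan standing level and centred on its ring, and do not shift the other two pans.

Things in the scene. Friction and masses are not known exactly. Their poses are not given: they have to be found in the camera images.
- ring (a point): Centre of the dark ring (170 mm diameter disc, 4 mm proud of the hob) on which the saucepan stands; this point is on the disc's top, 29 mm above the bench. Its axes are the hob's: x away from the robot across the hob's depth, y to the hob's left, z up. The hob is a fixed steel slab 400 (x) by 600 (y) by 25 mm high; the ring lies 50 mm in x and 165 mm in y from the hob's centre, so the hob's left edge is 135 mm to the left of this point. The hob's position and yaw vary.
- rail_mid (a point): Middle of the brush rail, a fixed round steel bar of 8 mm diameter, axis 110 mm above the bench. It runs along the hob's x, straight over the ring's centre, between two 8 mm upright posts that stand on the hob 187 mm either side of this point (so the near post is 237 mm from the ring's centre and the far one 137 mm). The saucepan and its handle pass freely under it, 22 and 29 mm below its underside; a gripper that stands upright over the handle does not. Same axes as ring.
- park (a point): Point over the middle of the parking strip, an aluminium strip 70 by 22 mm, 3 mm proud, fixed on the hob between the skillet and the milk pan and pointing at the ring's centre; this point is at the height of the handle (71 mm above the bench), 190 mm from the ring's centre, where the handle's tip belongs.
- saucepan_mid (a point): Centre of the loose aluminium saucepan (about 0.7 kg, empty), half-way up. It is 130 mm across the rim (116 mm at the foot), 55 mm high, wall 3 mm. Its x axis points along the handle, z up. It only rests on the ring and slides as well as turns when pushed; it starts with the handle pointing to the left and somewhat towards the robot.
- handle_grip (a point): Point on the centre line of the saucepan's straight black handle, half-way up it, 140 mm from the pan's axis. The handle is a level bar 16 mm wide and 12 mm thick from the rim to 195 mm from the axis; its centre line is 71 mm above the bench. Same axes as saucepan_mid.
- handle_tip (a point): Point on the handle's centre line, half-way up, 5 mm from its free end, 190 mm from the pan's axis. Same axes as saucepan_mid.
- skillet_mid (a point): Centre of the skillet, half-way up: loose, aluminium, 170 mm across, 38 mm high, short black handle 78 mm long along its x axis. It stands on one of the two right-hand rings; which one varies.
- milk_pan_mid (a point): Centre of the milk pan, half-way up: loose, aluminium, 104 mm across, 65 mm high, short black handle 85 mm long along its x axis. It stands on the other right-hand ring.

How it is judged:
On the way:
1. the handle comes round to point towards the robot's side, under the near half of the rail (tip more than 160 mm nearer than the ring's centre along the hob's depth) (x of handle_tip in the frame of ring below -0.16 m), for 0.1 s.
At the end, for the whole second after the job is handed in: The handle's tip is within 25 mm (seen from above) of the park point over the parking strip, the saucepan stands upright (within 0.05 rad) on its ring with its axis within 20 mm of the ring's centre, and the skillet and the milk pan are within 15 mm of where they began (horizontal distance between handle_tip and park below 0.025 m and horizontal distance between saucepan_mid and ring below 0.02 m and angle between saucepan_mid's own z axis and vertical below 0.05 rad and not (distance of skillet_mid from where it was at the start of the episode above 0.015 m) and not (distance of milk_pan_mid from where it was at the start of the episode above 0.015 m) and distance between saucepan_mid and ring below 0.045 m); the robot touches nothing.
It fails at once if the saucepan is tipped by more than 0.2 rad (angle between saucepan_mid's own z axis and vertical above 0.2 rad).
It fails at once if the saucepan is dragged more than 60 mm off its ring's centre (horizontal distance between saucepan_mid and ring above 0.06 m).
It fails at once if the saucepan is lifted more than 20 mm off its ring (height (world z) of saucepan_mid above 0.0765 m).
It fails at once if the skillet is shifted by more than 15 mm (distance of skillet_mid from where it was at the start of the episode above 0.015 m).
It fails at once if the milk pan is shifted by more than 15 mm (distance of milk_pan_mid from where it was at the start of the episode above 0.015 m).
It also fails if it takes over 64 s, if anything falls off the work surface, if the arm or the gripper's body presses on something with over 40 N, if the wrist force passes 120 N, or if a joint passes its speed limit or range.

## Working session

There is one attempt and no reset: what is moved stays moved. The work goes in short steps, Python scripts to look and compute and a tool call to move; the robot and the scene stay as the last step left them, time stands still between calls to the robot, and variables do not carry over. Pictures are saved under pics/ and viewed, and the job is handed in when it is done.

Besides the shell and the picture viewer there is one more tool, called after "Request:" as name(argument=value, ...), one argument or row to a line, values as JSON. jog_arm: Moves the arm, as the interface text tells. Its arguments: {"type":"object","properties":{"motion":{"type":"array","items":{"type":"array","items":{"type":"array","items":{"type":"number"}}}},"newtons":{"type":"number"}},"required":["motion"]}

```bash
mkdir -p pics; python3 - <<'E'
from station import arm, optics
import cv2, numpy as np
s=arm.get_state(); print(s)
for n in ("top","side"):
    im=optics.grab_frame(n); cv2.imwrite(f"pics/{n}0.png",im[:,:,::-1]); 
    print(n,optics.camera_model(n))
print(optics.camera_model("wrist"))
E
```

```text
{'t': 0.0, 'q': array([-8.29901196e-01,  3.59389566e-01,  1.10631476e-02, -3.54474136e-04,
       -1.22410219e+00, -2.88097600e-01]), 'qd': array([ 2.59162051e-03, -4.06459818e-04,  9.32724036e-05,  8.69010001e-04,
        9.50671413e-04, -1.36991580e-03]), 'joint_efforts': array([-1.56618033e-03, -5.82715523e+01,  2.93035895e+01,  6.99687347e+00,
        6.42518105e-03, -1.58084058e-04]), 'eef_pos': array([ 0.29508058, -0.60658069,  0.24762201]), 'ee_rot': array([ 3.13993296e+00, -1.44329152e-04, -2.68891572e+00]), 'force': array([ 0.09950036,  0.04789727, -0.66257261]), 'moment': array([-0.00460134,  0.00826758,  0.02751658]), 'width': 0.08756078696791912}
top {'mtx': array([[436.23932109,   0.        , 255.31964018],
       [  0.        , 436.23932109, 191.21464587],
       [  0.        ,   0.        ,   1.        ]]), 'D': array([-0.01142289,  0.        ,  0.        ,  0.        ,  0.        ]), 'R': array([[ 0.01343808, -0.99982484, -0.01302711],
       [-0.99897252, -0.0128604 , -0.04345715],
       [ 0.04328201,  0.0135977 , -0.99897036]]), 't': array([0.05921345, 0.59377145, 
[... 357 characters left out ...]
25],
       [ 0.35957474,  0.61514384, -0.70164383]]), 't': array([-0.47918699,  0.33633401,  0.47616957])}
{'mtx': array([[268.84800651,   0.        , 256.55888067],
       [  0.        , 268.84800651, 190.52969935],
       [  0.        ,   0.        ,   1.        ]]), 'D': array([-0.00601868,  0.        ,  0.        ,  0.        ,  0.        ]), 'mount': array([[ 8.98096322e-04, -9.64241239e-01, -2.65024578e-01,
         7.14348562e-02],
       [ 9.99999496e-01,  7.47175387e-04,  6.70271979e-04,
        -1.82326875e-04],
       [-4.48284041e-04, -2.65025047e-01,  9.64241424e-01,
        -1.35513094e-01],
       [ 0.00000000e+00,  0.00000000e+00,  0.00000000e+00,
         1.00000000e+00]])}
```

View pics/top0.png

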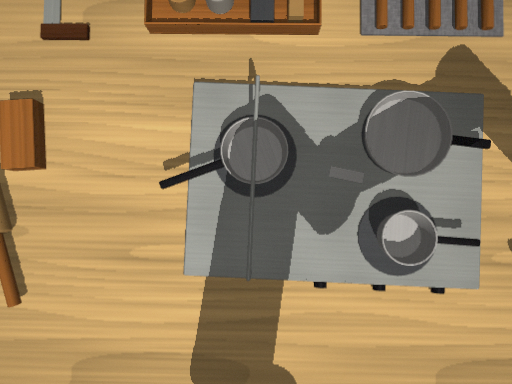

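View pics/side0.png

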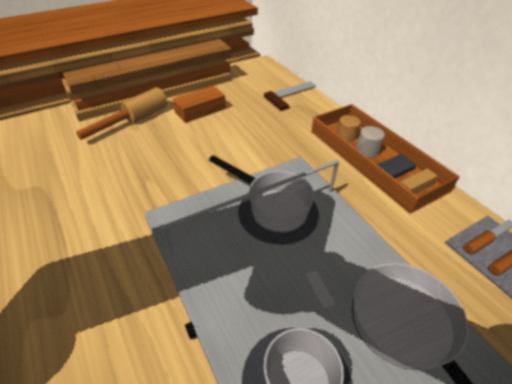

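```bash
cat > h.py <<'E'
import cv2, numpy as np
from station import arm, optics
def ray(n,uv):
    m=optics.camera_model(n)
    p=cv2.undistortPoints(np.array(uv,float).reshape(-1,1,2),m['mtx'],m['D']).reshape(-1,2)
    d=np.c_[p,np.ones(len(p))]@m['R']; c=-m['R'].T@m['t']; return c,d
def plane(n,uv,z):
    c,d=ray(n,uv); return c+d*((z-c[2])/d[:,2])[:,None]
def proj(n,X):
    m=optics.camera_model(n); return cv2.projectPoints(np.array(X,float).reshape(-1,1,3),cv2.Rodrigues(m['R'])[0],m['t'],m['mtx'],m['D'])[0].reshape(-1,2)
E
python3 - <<'E'
from h import *
im=cv2.imread('pics/top0.png'); hsv=cv2.cvtColor(im,cv2.COLOR_BGR2HSV)
m=((hsv[:,:,1]<60)).astype(np.uint8)
m[:60]=0; m[:, :100]=0
m=cv2.morphologyEx(m,cv2.MORPH_OPEN,np.ones((9,9)))
def fit(pts):
    vx,vy,x,y=cv2.fitLine(np.array(pts,np.float32),cv2.DIST_HUBER,0,.01,.01).ravel(); return np.cross([x,y,1],[x+vx,y+vy,1])
L=[(np.where(m[r])[0].min()-.5,r) for r in list(range(95,145))+list(range(200,265))]
R=[(np.where(m[r])[0].max()+.5,r) for r in list(range(165,225))+list(range(252,278))]
B=[(c,np.where(m[:,c])[0].max()+.5) for c in list(range(195,240))+list(range(262,310))+list(range(335,365))+list(range(390,425))+list(range(450,472))]
T=[(c,np.where(m[:,c])[0].min()-.5) for c in list(range(202,245))+list(range(268,360))]
l,r,b,t=map(fit,(L,R,B,T))
def ix(a,b): p=np.cross(a,b); return p[:2]/p[2]
uv=[ix(l,b),ix(l,t),ix(r,t),ix(r,b)]
P=plane('top',uv,.025); print(np.round(uv,1)); print(P.round(4))
print([np.linalg.norm(P[i]-P[(i+1)%4]).round(4) for i in range(4)])
c=P.mean(0); ex=(P[1]-P[0]+P[2]-P[3])[:2]; ey=(P[0]-P[3]+P[1]-P[2])[:2]
yaw=(np.arctan2(ex[1],ex[0])+np.arctan2(-ey[0],ey[1]))/2
print('yaw',yaw,np.arctan2(ex[1],ex[0]),np.arctan2(-ey[0],ey[1]))
Rz=np.array([[np.cos(yaw),-np.sin(yaw)],[np.sin(yaw),np.cos(yaw)]])
ring=c[:2]+Rz@[.05,.165]; print('centre',c,'ring',ring)
# strip
hs=hsv[150:200,320:375]; 
dark=(im.max(2)<45).astype(np.uint8)
n,lab,st,ce=cv2.connectedComponentsWithStats(dark)
for i in range(1,n):
    if st[i,4]>60: print(st[i],ce[i].round(1))
cv2.imwrite('pics/crop.png',cv2.resize(im[60:300,150:400],None,fx=2.4,fy=2.4,interpolation=cv2.INTER_CUBIC))
v=im.copy()
h=np.deg2rad(0)
np.savez('hob.npz',ring=ring,yaw=yaw)
E
```

```text
[[182.9 274.5]
 [193.2  81. ]
 [483.2  93.1]
 [478.9 288.6]]
[[ 0.421   0.2118  0.025 ]
 [ 0.8193  0.1987  0.025 ]
 [ 0.8005 -0.3994  0.025 ]
 [ 0.4014 -0.3871  0.025 ]]
[np.float64(0.3985), np.float64(0.5984), np.float64(0.3992), np.float64(0.5992)]
yaw -0.03191001554970191 -0.03172505184375419 -0.03209497925564963
centre [ 0.61056736 -0.09399667  0.025     ] ring [0.66580616 0.0693241 ]
[267 117  29  51 224] [287.1 143.1]
[362 116  12  47  73] [364.6 137.3]
[452 135  39  13 330] [470.6 141.5]
[160 159  64  29 473] [191.6 173.5]
[226 172  24  23 174] [236.  184.2]
[369 197  49  37 682] [389.  208.7]
[438 237  42   9 262] [458.7 240.8]
```

View pics/crop.png

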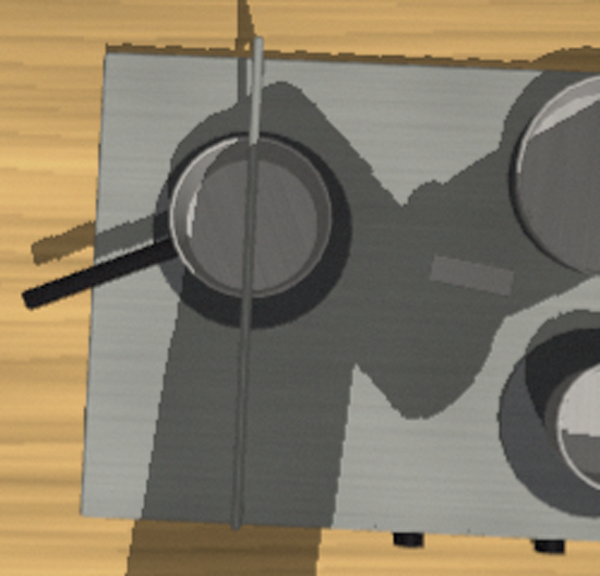

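```bash
cat >> h.py <<'E'
hob=np.load('hob.npz') ; ring=hob['ring']; yaw=float(hob['yaw'])
Rz=np.array([[np.cos(yaw),-np.sin(yaw)],[np.sin(yaw),np.cos(yaw)]])
def toR(p): return (np.asarray(p)[...,:2]-ring)@Rz   # world -> ring frame
def toW(p): return np.asarray(p)@Rz.T+ring
E
python3 - <<'E'
from h import *
im=cv2.imread('pics/top0.png')
c=np.array([(436,255),(514,271),(508,297),(430,280)])/2.4+[150,60]-.3
P=plane('top',c,.028)[:,:2]; m=P.mean(0); r=toR(m); print('strip',P.round(4),m,'ringframe',r,np.hypot(*r),np.degrees(np.arctan2(r[1],r[0])))
ax=(P[1]-P[0]+P[2]-P[3]); ax2=ax@Rz; print('strip axis deg',np.degrees(np.arctan2(ax2[1],ax2[0])))
dark=(im.max(2)<45).astype(np.uint8); n,lab,st,ce=cv2.connectedComponentsWithStats(dark)
i=lab[173,192] or lab[174,191]
ys,xs=np.where(lab==i); W=toR(plane('top',np.c_[xs,ys],.077))
g=cv2.fitLine(W.astype(np.float32),cv2.DIST_HUBER,0,.001,.001).ravel(); d=g[:2]; d=d if d[1]>0 else -d
s=(W-g[2:])@d; tip=g[2:]+d*s.max(); print('handle dir deg',np.degrees(np.arctan2(d[1],d[0])),'tip',tip,'pan centre',tip-d*.195)
hsv=cv2.cvtColor(im,cv2.COLOR_BGR2HSV)
gr=cv2.medianBlur(cv2.cvtColor(im,cv2.COLOR_BGR2GRAY),3)
big=im[60:300,330:500]; cv2.imwrite('pics/right.png',cv2.resize(big,None,fx=2.5,fy=2.5,interpolation=cv2.INTER_CUBIC))
# predicted
for nm,p,z in (('ring',[0,0],.029),('pan rim',[0,0],.084)):
    print(nm,proj('top',[*toW(p),z]))
for th in (0,): 
    pass
for k in range(0,360,45):
    a=np.radians(k); print(k,proj('top',[*toW([.0635*np.cos(a),.0635*np.sin(a)]),.084]).round(1), end=' ')
E
```

```text
strip [[ 0.6459 -0.0875]
 [ 0.633  -0.1537]
 [ 0.6109 -0.1487]
 [ 0.6245 -0.0826]] [ 0.62857134 -0.11810842] ringframe [-0.03123591 -0.18852507] 0.19109521899870566 -99.40762806267097
strip axis deg -99.46638805168612
handle dir deg 112.65506 tip [-0.07152323  0.1785332 ] pan centre [ 0.00358734 -0.00142069]
ring [[254.57104442 155.23116428]]
pan rim [[254.14805709 151.62014472]]
0 [[255.6 118.8]] 45 [[231.9 127.4]] 90 [[221.1 150.2]] 135 [[229.6 173.9]] 180 [[252.6 184.7]] 225 [[276.6 176. ]] 270 [[287.3 153.1]] 315 [[278.6 129.4]]
```

View pics/right.png

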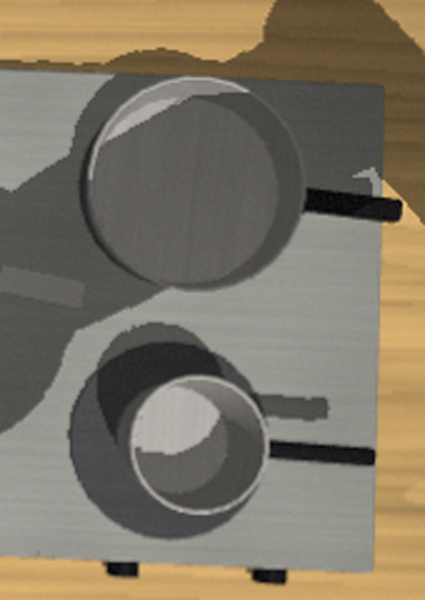

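```bash
cat >> h.py <<'E'
from scipy.spatial.transform import Rotation as Ro
def pose(): 
    s=arm.get_state(); return np.array(s['eef_pos']),Ro.from_euler('xyz',s['ee_rot']),s
def rel(p,R):
    p0,R0,s=pose(); d=R0.inv().apply(np.array(p)-p0); r=(R0.inv()*R).as_rotvec(degrees=True); return d.round(4),r.round(2)
def upright(xy,z,yawdeg): return np.array([*xy,z]),Ro.from_euler('xyz',[180,0,yawdeg],degrees=True)
E
python3 - <<'E'
from h import *
a=np.radians(112.65); d=np.array([np.cos(a),np.sin(a)])
g=toW(np.array([-.0715,.1785])-.03*d); print('grip world',g, 'hdg',112.65+np.degrees(yaw))
y=112.65+np.degrees(yaw)-180
print(rel(*upright(g,.25,y)))
E
```

```text
grip world [0.61070136 0.22197367] hdg 110.82169078480526
(array([-0.6462,  0.6071, -0.0015]), array([ 8.000e-02,  6.000e-02, -8.488e+01]))
```

Request:
jog_arm(
  motion=[
    [[-0.646,0.607,0,0,0,-84.9,0.05],[-0.646,0.607,0,0,0,-84.9,0.05],[-0.646,0.607,0,0,0,-84.9,0.05],[-0.646,0.607,0,0,0,-84.9,0.05],[-0.646,0.607,0,0,0,-84.9,0.05],[-0.646,0.607,0,0,0,-84.9,0.05],[-0.646,0.607,0,0,0,-84.9,0.05],[-0.646,0.607,0,0,0,-84.9,0.05]],
  ],
)

```text
t: 0.9
eef_pos: [0.4376, -0.2311, 0.2485]
ee_rot: [3.141, 0.001, -1.483]
force: [1.6, -0.3, 0.6]
width: 0.0501
```

```bash
cat > goA.py <<'E'
from h import *
print(pose()[0], pose()[2]['q'].round(2)); print(rel(*upright([.6107,.2220],.25,-69.2)))
E
python3 goA.py
```

```text
[ 0.43759787 -0.23112028  0.24853489] [-0.09  0.06 -0.37 -0.   -1.14  0.18]
(array([-0.4361, -0.2123, -0.001 ]), array([ 1.000e-02,  7.000e-02, -1.575e+01]))
```

Request:
jog_arm(
  motion=[
    [[-0.436,-0.212,0,0,0,-15.75,0.05],[-0.436,-0.212,0,0,0,-15.75,0.05],[-0.436,-0.212,0,0,0,-15.75,0.05],[-0.436,-0.212,0,0,0,-15.75,0.05],[-0.436,-0.212,0,0,0,-15.75,0.05],[-0.436,-0.212,0,0,0,-15.75,0.05],[-0.436,-0.212,0,0,0,-15.75,0.05],[-0.436,-0.212,0,0,0,-15.75,0.05]],
  ],
)

```text
t: 1.7
eef_pos: [0.5798, 0.1429, 0.2488]
ee_rot: [3.141, 0.001, -1.208]
force: [1.3, -0.2, 0.0]
width: 0.0498
```

```bash
python3 goA.py
```

```text
[0.57975247 0.14289525 0.24876328] [ 0.57  0.23 -0.17 -0.   -1.17 -0.2 ]
(array([-0.0629, -0.057 , -0.0012]), array([0.01, 0.08, 0.02]))
```

Request:
jog_arm(
  motion=[
    [[-0.063,-0.057,0,0,0,0,0.05],[-0.063,-0.057,0,0,0,0,0.05],[-0.063,-0.057,0.04,0,0,0,0.05],[-0.063,-0.057,0.07,0,0,0,0.05],[-0.063,-0.057,0.07,0,0,0,0.05]],
  ],
)

```text
t: 2.2
eef_pos: [0.6078, 0.2211, 0.1735]
ee_rot: [3.132, 0.0, -1.208]
force: [-1.4, -0.2, 0.3]
width: 0.0499
```

```bash
python3 - <<'E'
from h import *
print(rel(*upright([.6107,.2220],.079,-69.2)))
for n in('top','wrist'):
    cv2.imwrite(f'pics/{n}1.png',optics.grab_frame(n)[:,:,::-1])
E
```

```text
(array([ 0.0002, -0.0039,  0.0945]), array([ 0.54,  0.01, -0.  ]))
```

View pics/wrist1.png

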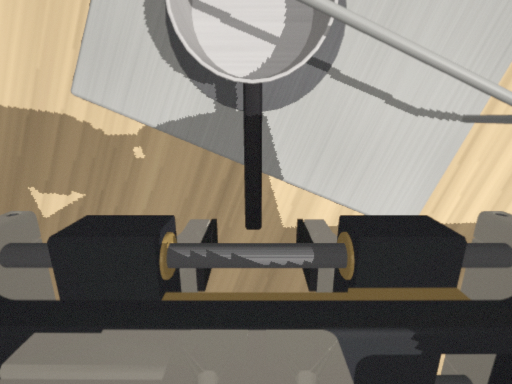

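```bash
cat >> h.py <<'E'
def wplane(uv,z,ps=None):
    p0,R0,_=pose() if ps is None else ps
    m=optics.camera_model('wrist'); p=cv2.undistortPoints(np.array(uv,float).reshape(-1,1,2),m['mtx'],m['D']).reshape(-1,2)
    M=m['mount']; d=R0.apply(np.c_[p,np.ones(len(p))]@M[:3,:3].T); c=p0+R0.apply(M[:3,3]); return c+d*((z-c[2])/d[:,2])[:,None]
E
python3 - <<'E'
from h import *
P=wplane([(253.5,230),(253,85)],.077); print(P,toR(P)); p0,R0,_=pose(); print(R0.inv().apply(P-p0))
E
```

```text
[[0.60133937 0.25370824 0.077     ]
 [0.64759798 0.13253604 0.077     ]] [[-0.07031667  0.18223348]
 [-0.02021567  0.06259883]]
[[-0.03303913 -0.00267571  0.10204213]
 [ 0.0966626  -0.00281594  0.10199287]]
```

Request:
jog_arm(
  motion=[
    [[0,-0.0035,0.03,0.4,0,0,0.05],[0,-0.0035,0.06,0.4,0,0,0.05],[0,-0.0035,0.08,0.4,0,0,0.05],[0,-0.0035,0.0945,0.4,0,0,0.05],[0,-0.0035,0.0945,0.4,0,0,0.05]],
  ],
)

```text
t: 2.8
eef_pos: [0.6138, 0.2228, 0.0843]
ee_rot: [-3.137, 0.0, -1.208]
force: [-0.3, -0.7, -0.6]
width: 0.0501
```

```bash
python3 - <<'E'
from h import *
print(rel(*upright([.6107,.2220],.079,-69.2)))
E
```

```text
(array([-0.0004,  0.0032,  0.0052]), array([-0.28,  0.01,  0.01]))
```

Request:
jog_arm(
  motion=[
    [[0,0.002,0.005,-0.2,0,0,0.05],[0,0.002,0.005,-0.2,0,0,0.03],[0,0.002,0.005,-0.2,0,0,0.005],[0,0.002,0.005,-0.2,0,0,0.005],[0,0.002,0.005,-0.2,0,0,0.005],[0,0.002,0.005,-0.2,0,0,0.005],[0,0.002,0.005,-0.2,0,0,0.005]],
  ],
  newtons=15,
)

```text
t: 3.5
eef_pos: [0.6121, 0.2222, 0.0796]
ee_rot: [-3.14, 0.0, -1.207]
force: [-1.5, 0.4, 1.6]
width: 0.0162
```

```bash
python3 - <<'E'
from h import *
p,R,s=pose(); g=toR(p); print(p,g,np.degrees(s['ee_rot']),s['force'],s['width'])
# gripped: pan centre = g - .165 along handle dir
for n in('top',):
    cv2.imwrite(f'pics/{n}2.png',optics.grab_frame(n)[:,:,::-1])
h=s['ee_rot'][2]; # tool x points to pan
c=toR(p[:2]+.163*np.array([np.cos(h),np.sin(h)])); print('pan c est',c)
E
```

```text
[0.61211774 0.22221611 0.07955478] [-0.05853905  0.15110126] [-1.79895679e+02  9.55154897e-03 -6.91773685e+01] [-1.4942582   0.37225657  1.58289847] 0.01615226970125779
pan c est [0.00423486 0.00067375]
```

View pics/top2.png

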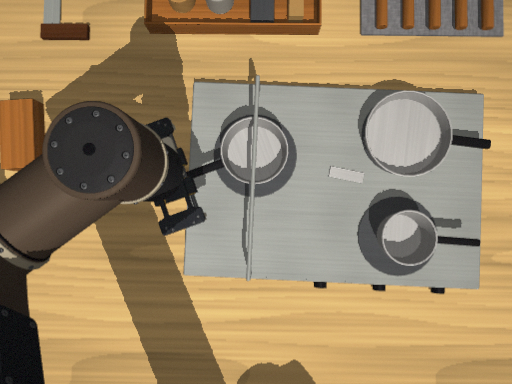

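```bash
cat > arc.py <<'E'
from h import *
import sys
# arc: final handle angle(ring, deg), target pan centre(ring), lever, side(+1: tool x toward pan; -1: outward), n rows
def arc(thf,cf,L,side,n,z=.0795):
    p,R,s=pose(); yw=s['ee_rot'][2]; h=np.degrees(yw-yaw)+(180 if side>0 else 0)
    c0=toR(p)-L*np.array([np.cos(np.radians(h)),np.sin(np.radians(h))]); d=(thf-h+180)%360-180
    print('now handle',h%360,'pan',c0.round(4),'z',p[2],'F',s['force'].round(1))
    for k in range(1,n+1):
        a=np.radians(h+d*k/n); c=c0+(np.array(cf)-c0)*k/n
        q=toW(c+L*np.array([np.cos(a),np.sin(a)]))
        t,r=rel(*upright(q,z,np.degrees(a+yaw)-(180 if side>0 else 0))); print(t.round(4),r.round(1))
if __name__=='__main__': arc(*eval(sys.argv[1]))
E
python3 arc.py '136,(.002,.003),.163,1,8'
```

```text
now handle 112.64873530563683 pan [0.0042 0.0006] z 0.07952370098013001 F [-0.1  0.9  2.6]
[-0.0002  0.0084  0.    ] [-0.1  0.  -2.9]
[ 0.0001  0.0169 -0.    ] [-0.1  0.  -5.8]
[ 0.0008  0.0252 -0.    ] [-0.1  0.  -8.8]
[ 0.0019  0.0336 -0.    ] [ -0.1  -0.  -11.7]
[ 0.0034  0.0418 -0.    ] [ -0.1  -0.  -14.6]
[ 0.0053  0.0499 -0.0001] [ -0.1  -0.  -17.5]
[ 0.0076  0.0579 -0.0001] [ -0.1  -0.  -20.4]
[ 0.0103  0.0657 -0.0001] [ -0.1  -0.  -23.4]
```

Request:
jog_arm(
  motion=[
    [[0,0.0084,0,0,0,-2.9,0.005],[0,0.017,0,0,0,-5.8,0.005],[0.001,0.025,0,0,0,-8.8,0.005],[0.002,0.0335,0,0,0,-11.7,0.005],[0.0035,0.042,0,0,0,-14.6,0.005],[0.005,0.05,0,0,0,-17.5,0.005],[0.0075,0.058,0,0,0,-20.4,0.005],[0.01,0.0655,0,0,0,-23.4,0.005]],
  ],
)

```text
t: 4.35
eef_pos: [0.5544, 0.1894, 0.0795]
ee_rot: [-3.14, -0.001, -0.797]
force: [0.8, -0.9, -0.4]
width: 0.0159
```

```bash
python3 arc.py '160,(.0,.005),.163,1,8'
```

```text
now handle 136.15985863437862 pan [0.0024 0.0035] z 0.07951259220532844 F [ 0.8 -0.9 -0.4]
[-0.0001  0.0085 -0.    ] [-0.1 -0.  -3. ]
[ 0.0002  0.0171 -0.    ] [-0.1 -0.  -6. ]
[ 0.001   0.0256 -0.    ] [-0.1 -0.  -8.9]
[ 0.0022  0.034  -0.0001] [ -0.1  -0.1 -11.9]
[ 0.0038  0.0423 -0.0001] [ -0.1  -0.1 -14.9]
[ 0.0058  0.0505 -0.0001] [ -0.1  -0.1 -17.9]
[ 0.0083  0.0586 -0.0001] [ -0.1  -0.1 -20.9]
[ 0.0112  0.0665 -0.0001] [ -0.1  -0.1 -23.8]
```

Request:
jog_arm(
  motion=[
    [[0,0.0085,0,0,0,-3,0.005],[0,0.017,0,0,0,-6,0.005],[0.001,0.0255,0,0,0,-8.9,0.005],[0.002,0.034,0,0,0,-11.9,0.005],[0.004,0.0425,0,0,0,-14.9,0.005],[0.006,0.0505,0,0,0,-17.9,0.005],[0.0085,0.0585,0,0,0,-20.9,0.005],[0.011,0.0665,0,0,0,-23.8,0.005]],
  ],
)

```text
t: 5.15
eef_pos: [0.5146, 0.1348, 0.0795]
ee_rot: [-3.14, -0.002, -0.38]
force: [1.5, -0.1, -0.7]
width: 0.0158
```

```bash
python3 - <<'E'
from h import *
for n in('top','wrist'):
    cv2.imwrite(f'pics/{n}3.png',optics.grab_frame(n)[:,:,::-1])
p,R,s=pose(); print(p,toR(p),s['q'].round(2),s['force'],np.degrees(s['ee_rot'][2]-yaw))
E
```

```text
[0.5140891  0.13421877 0.07948549] [-0.15371027  0.06002116] [ 0.63  0.3  -0.52  0.   -0.75  0.56] [-0.70363859 -0.8064359   0.33379517] -20.03744962001397
```

View pics/top3.png

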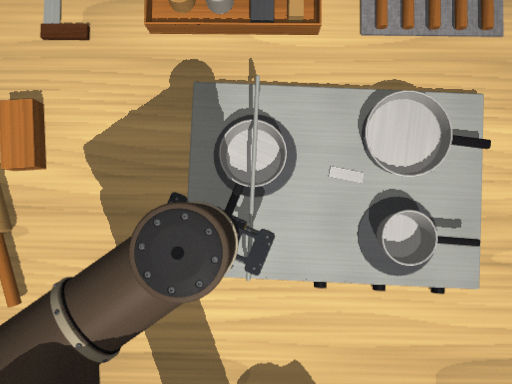

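View pics/wrist3.png

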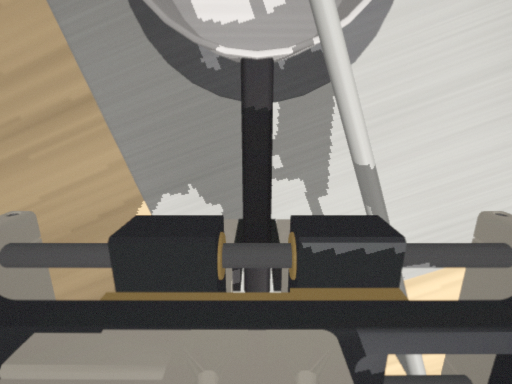

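Request:
jog_arm(
  motion=[
    [[0,0,0,0,0,0,0.03],[0,0,0,0,0,0,0.036],[0,0,0,0,0,0,0.036],[0,0,-0.03,0,0,0,0.036],[0,0,-0.08,0,0,0,0.036],[0,0,-0.12,0,0,0,0.02],[0,0,-0.12,0,0,0,0.0]],
  ],
)

```text
t: 5.95
eef_pos: [0.5169, 0.1358, 0.2056]
ee_rot: [-3.133, -0.008, -0.381]
force: [-0.2, -0.9, -0.2]
width: 0.0254
```

```bash
python3 - <<'E'
from h import *
# tilted pose: in ring frame; alpha tilt; tool z=(0,-sin,-cos), tool x=(0,-cos,+sin), tool y = z×x
al=np.radians(45)
z=np.array([0,-np.sin(al),-np.cos(al)]); x=np.array([0,-np.cos(al),np.sin(al)]); y=np.cross(z,x)
Rl=np.c_[x,y,z]; R3=np.eye(3); R3[:2,:2]=Rz
R=Ro.from_matrix(R3@Rl); print('tool y',y)
# tip centre target in ring frame -> TCP 22mm behind
tip=np.array([-.145,.13,.12]); tcp=tip-.022*z
print('tcp ring',tcp); print(rel([*toW(tcp[:2]),tcp[2]],R), R.as_euler('xyz'))
E
```

```text
tool y [-1. -0.  0.]
tcp ring [-0.145       0.14555635  0.13555635]
(array([-0.0237, -0.0802,  0.0706]), array([-28.1 ,  39.05,  65.9 ])) [-3.14159265 -0.78539816 -1.60270634]
```

Request:
jog_arm(
  motion=[
    [[-0.024,-0.08,-0.02,-28.1,39,65.9,0.0],[-0.024,-0.08,-0.02,-28.1,39,65.9,0.0],[-0.024,-0.08,-0.02,-28.1,39,65.9,0.0],[-0.024,-0.08,-0.02,-28.1,39,65.9,0.0],[-0.024,-0.08,-0.02,-28.1,39,65.9,0.0],[-0.024,-0.08,-0.02,-28.1,39,65.9,0.0],[-0.024,-0.08,-0.02,-28.1,39,65.9,0.0],[-0.024,-0.08,-0.02,-28.1,39,65.9,0.0]],
  ],
)

```text
t: 6.75
eef_pos: [0.5239, 0.2195, 0.2261]
ee_rot: [3.043, -0.635, -1.304]
force: [-0.3, 0.7, 0.1]
width: 0.0004
```

```bash
cat > tilt.py <<'E'
from h import *
import sys
def tilt(tips,al=45):
    al=np.radians(al); z=np.array([0,-np.sin(al),-np.cos(al)]); x=np.array([0,-np.cos(al),np.sin(al)]); y=np.cross(z,x)
    R3=np.eye(3); R3[:2,:2]=Rz; R=Ro.from_matrix(R3@np.c_[x,y,z])
    p,Rn,s=pose(); t=p+Rn.apply([0,0,.022]); print('tip now ring',toR(t),t[2],'euler',np.degrees(s['ee_rot']).round(1),'q',s['q'].round(2),'F',s['force'].round(1))
    for tip in tips:
        tcp=np.array(tip)-.022*z; print(tip,*rel([*toW(tcp[:2]),tcp[2]],R))
if __name__=='__main__': tilt(*eval(sys.argv[1]))
E
python3 tilt.py '[(-.145,.13,.12)],45'
```

```text
tip now ring [-0.1449272   0.13253357] 0.2084748380352452 euler [174.3 -36.4 -74.7] q [ 0.98  0.4  -0.3   0.4  -1.41 -0.92] F [-0.3  0.7  0.1]
(-0.145, 0.13, 0.12) [-0.0533 -0.0088  0.0727] [-5.52  7.9  13.37]
```

```bash
python3 tilt.py '[(-.145,.13,.12),(-.145,.13,.062)],45'
```

```text
tip now ring [-0.1449272   0.13253357] 0.2084748380352452 euler [174.3 -36.4 -74.7] q [ 0.98  0.4  -0.3   0.4  -1.41 -0.92] F [-0.3  0.7  0.1]
(-0.145, 0.13, 0.12) [-0.0533 -0.0088  0.0727] [-5.52  7.9  13.37]
(-0.145, 0.13, 0.062) [-0.0877 -0.0134  0.1192] [-5.52  7.9  13.37]
```

Request:
jog_arm(
  motion=[
    [[-0.053,-0.009,0.073,-5.5,7.9,13.4,0.0],[-0.053,-0.009,0.073,-5.5,7.9,13.4,0.0],[-0.053,-0.009,0.073,-5.5,7.9,13.4,0.0],[-0.053,-0.009,0.073,-5.5,7.9,13.4,0.0]],
  ],
)

```text
t: 7.15
eef_pos: [0.5257, 0.2189, 0.1334]
ee_rot: [3.137, -0.789, -1.598]
force: [0.2, 0.5, 1.0]
width: 0.0004
```

```bash
python3 tilt.py '[(-.145,.13,.062)],45'; python3 - <<'E'
from h import *
for n in('top','wrist'):
    cv2.imwrite(f'pics/{n}4.png',optics.grab_frame(n)[:,:,::-1])
E
```

```text
tip now ring [-0.14483934  0.12943663] 0.11788248627381744 euler [179.7 -45.2 -91.5] q [ 0.97  0.6  -0.28  0.39 -1.41 -1.22] F [0.2 0.5 1. ]
(-0.145, 0.13, 0.062) [-0.04   0.     0.039] [ 0.05 -0.23  0.2 ]
```

View pics/wrist4.png

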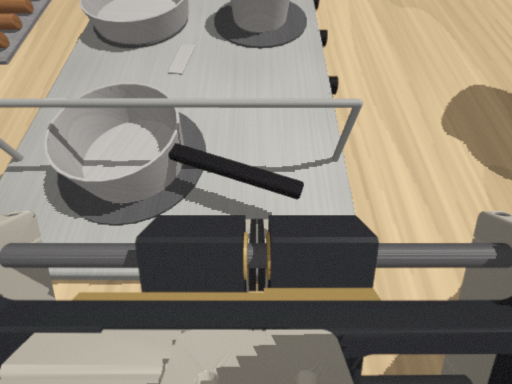

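View pics/top4.png

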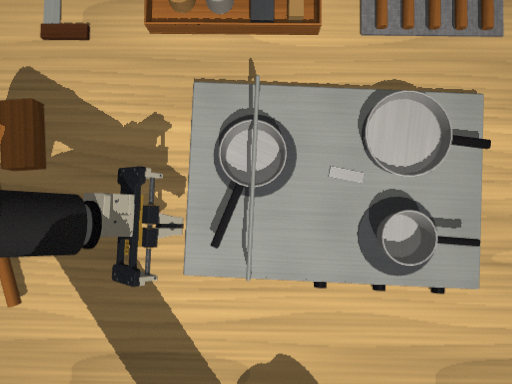

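Request:
jog_arm(
  motion=[
    [[-0.02,0,0.019,0,0,0,0.0],[-0.04,0,0.039,0,0,0,0.0],[-0.04,0,0.039,0,0,0,0.0],[-0.04,0,0.039,0,0,0,0.0]],
  ],
)

```text
t: 7.65
eef_pos: [0.5274, 0.2214, 0.0852]
ee_rot: [-3.135, -0.778, -1.605]
force: [-0.4, -0.0, 2.1]
width: 0.0004
```

```bash
python3 tilt.py '[(-.145,.095,.062),(-.145,.055,.062),(-.14,.02,.062),(-.135,-.01,.062)],45'
```

```text
tip now ring [-0.14306136  0.13218322] 0.0695125531406939 euler [-179.6  -44.6  -91.9] q [ 0.97  0.65 -0.32  0.4  -1.32 -1.25] F [-0.4 -0.   2.1]
(-0.145, 0.095, 0.062) [0.0211 0.002  0.0314] [-0.32  0.45 -0.09]
(-0.145, 0.055, 0.062) [0.0496 0.0021 0.0595] [-0.32  0.45 -0.09]
(-0.14, 0.02, 0.062) [ 0.0745 -0.0028  0.0841] [-0.32  0.45 -0.09]
(-0.135, -0.01, 0.062) [ 0.0959 -0.0077  0.1052] [-0.32  0.45 -0.09]
```

Request:
jog_arm(
  motion=[
    [[0.005,0,0.015,0,0.4,0,0],[0.013,0.001,0.023,0,0.4,0,0],[0.021,0.002,0.031,-0.3,0.4,0,0],[0.027,0.002,0.037,-0.3,0.4,0,0],[0.033,0.002,0.043,-0.3,0.4,0,0],[0.039,0.002,0.049,-0.3,0.4,0,0],[0.045,0.002,0.055,-0.3,0.4,0,0],[0.0495,0.002,0.0595,-0.3,0.4,0,0]],
  ],
)

```text
t: 8.45
eef_pos: [0.5232, 0.1439, 0.0774]
ee_rot: [-3.14, -0.784, -1.605]
force: [0.1, 1.9, 0.4]
width: 0.0005
```

```bash
python3 tilt.py '[(-.145,.04,.062),(-.14,.02,.062),(-.135,0,.062),(-.13,-.01,.062)],45'; python3 - <<'E'
from h import *
for n in('top','wrist'):
    cv2.imwrite(f'pics/{n}5.png',optics.grab_frame(n)[:,:,::-1])
E
```

```text
tip now ring [-0.14494936  0.05442448] 0.061843106293565715 euler [-179.9  -44.9  -92. ] q [ 0.9   0.6  -0.47  0.46 -1.22 -1.26] F [0.1 1.9 0.4]
(-0.145, 0.04, 0.062) [0.0103 0.     0.0101] [-0.02  0.05 -0.09]
(-0.14, 0.02, 0.062) [ 0.0244 -0.005   0.0242] [-0.02  0.05 -0.09]
(-0.135, 0, 0.062) [ 0.0386 -0.01    0.0383] [-0.02  0.05 -0.09]
(-0.13, -0.01, 0.062) [ 0.0457 -0.015   0.0454] [-0.02  0.05 -0.09]
```

View pics/wrist5.png

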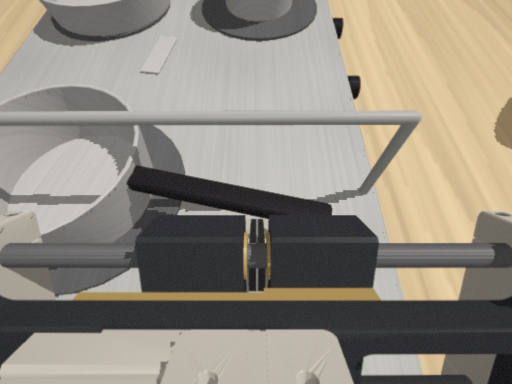

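View pics/top5.png

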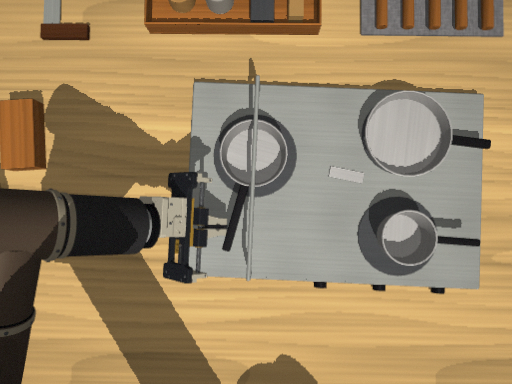

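Request:
jog_arm(
  motion=[
    [[0.005,0,0.005,0,0,0,0],[0.01,0,0.01,0,0,0,0],[0.015,0,0.015,0,0,0,0],[0.02,0,0.02,0,0,0,0],[0.025,0,0.025,0,0,0,0],[0.03,0,0.03,0,0,0,0],[0.0345,0,0.034,0,0,0,0],[0.0385,0,0.038,0,0,0,0]],
  ],
)

```text
t: 9.35
eef_pos: [0.5213, 0.089, 0.0779]
ee_rot: [-3.14, -0.785, -1.605]
force: [0.7, 1.6, -1.4]
width: 0.0007
```

```bash
python3 tilt.py '[(-.145,0,.062),(-.145,-.015,.062)],45'; python3 - <<'E'
from h import *
for n in('top','wrist'):
    cv2.imwrite(f'pics/{n}6.png',optics.grab_frame(n)[:,:,::-1])
E
```

```text
tip now ring [-0.14508704 -0.00050194] 0.06232480993459845 euler [-179.9  -45.   -92. ] q [ 0.84  0.56 -0.56  0.52 -1.15 -1.26] F [ 0.7  1.6 -1.4]
(-0.145, 0, 0.062) [-0.0006 -0.0001 -0.0001] [ 0.01  0.03 -0.1 ]
(-0.145, -0.015, 0.062) [ 0.01   -0.0001  0.0105] [ 0.01  0.03 -0.1 ]
```

View pics/wrist6.png

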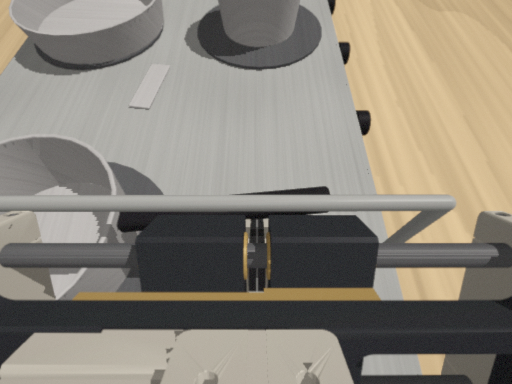

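View pics/top6.png

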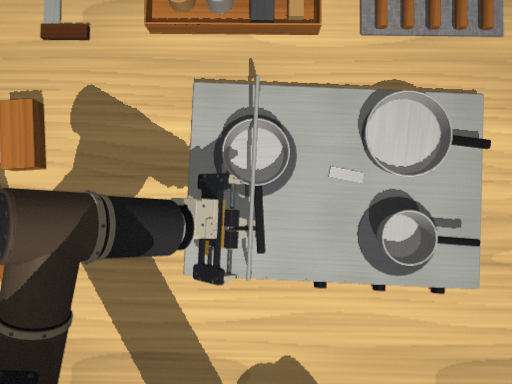

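Request:
jog_arm(
  motion=[
    [[0.003,-0.004,0.003,0,0,0,0],[0.005,-0.008,0.0055,0,0,0,0],[0.0075,-0.012,0.008,0,0,0,0],[0.01,-0.015,0.0105,0,0,0,0],[0.012,-0.015,0.0125,0,0,0,0],[0.012,-0.015,0.0125,0,0,0,0]],
  ],
)

```text
t: 10.05
eef_pos: [0.5356, 0.0703, 0.0777]
ee_rot: [-3.14, -0.786, -1.606]
force: [0.2, 0.4, -0.5]
width: 0.0
```

```bash
python3 tilt.py '[(-.115,-.02,.062)],45'; python3 - <<'E'
from h import *
for n in('top','side'):
    cv2.imwrite(f'pics/{n}7.png',optics.grab_frame(n)[:,:,::-1])
E
```

```text
tip now ring [-0.13016017 -0.01869063] 0.06217409693687494 euler [-179.9  -45.   -92. ] q [ 0.8   0.57 -0.57  0.55 -1.14 -1.25] F [ 0.2  0.4 -0.5]
(-0.115, -0.02, 0.062) [ 0.0008 -0.0151  0.001 ] [ 0.06 -0.01 -0.14]
```

View pics/top7.png

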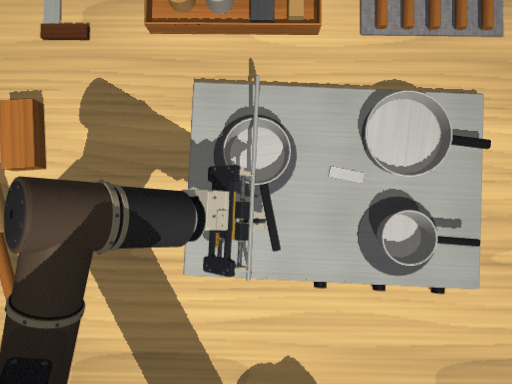

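View pics/side7.png

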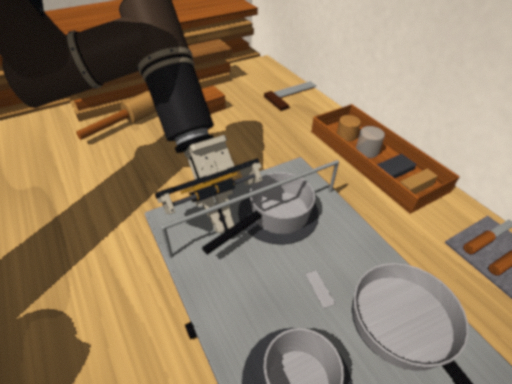

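```bash
cat > handle.py <<'E'
from h import *
import sys
def handle(f,x0,x1,y0,y1):
    im=cv2.imread(f); m=np.zeros(im.shape[:2],np.uint8); m[y0:y1,x0:x1]=(im[y0:y1,x0:x1].max(2)<45)
    n,lab,st,ce=cv2.connectedComponentsWithStats(m); i=1+np.argmax(st[1:,4]); ys,xs=np.where(lab==i); print(st[i])
    W=toR(plane('top',np.c_[xs,ys],.077)); g=cv2.fitLine(W.astype(np.float32),cv2.DIST_HUBER,0,.001,.001).ravel(); d=g[:2]
    if d@(g[2:])<0: d=-d
    s=(W-g[2:])@d; tip=g[2:]+d*s.max(); c=tip-.195*d
    print('angle',np.degrees(np.arctan2(d[1],d[0]))%360,'tip(190)',tip-.005*d,'pan c',c, 'length',np.ptp(s),'width',np.percentile(abs((W-g[2:])@[-d[1],d[0]]),95)*2); return d,c
if __name__=='__main__': handle(*eval(sys.argv[1]))
E
python3 handle.py '"pics/top7.png",255,300,180,260'
```

```text
[260 184  20  66 477]
angle 193.75392 tip(190) [-0.18022856 -0.04866853] pan c [ 0.00432335 -0.00349564] length 0.1273844183744787 width 0.012929325212009995
```

Request:
jog_arm(
  motion=[
    [[0.001,-0.005,0.001,0,0,0,0],[0.002,-0.01,0.002,0,0,0,0],[0.002,-0.015,0.002,0,0,0,0],[0.002,-0.02,0.002,0,0,0,0],[0.002,-0.025,0.002,0,0,0,0],[0.002,-0.025,0.002,0,0,0,0]],
  ],
)

```text
t: 10.75
eef_pos: [0.561, 0.067, 0.0779]
ee_rot: [-3.14, -0.786, -1.606]
force: [-0.2, 2.0, 1.6]
width: 0.0004
```

```bash
python3 tilt.py '[(-.105,-.02,.062)],45'; python3 - <<'E'
from h import *
for n in('top',):
    cv2.imwrite(f'pics/{n}8.png',optics.grab_frame(n)[:,:,::-1])
E
python3 handle.py '"pics/top8.png",255,310,180,260'
```

```text
tip now ring [-0.10465347 -0.02124761] 0.06237527290047158 euler [-179.9  -45.   -92. ] q [ 0.76  0.59 -0.53  0.58 -1.15 -1.23] F [-0.2  2.   1.6]
(-0.105, -0.02, 0.062) [-0.0011  0.0004 -0.0006] [ 0.04 -0.02 -0.14]
[263 180  21  65 470]
angle 195.31996 tip(190) [-0.16884131 -0.05709372] pan c [ 0.01440712 -0.00689402] length 0.12647799149691555 width 0.013012777328251792
```

View pics/top8.png

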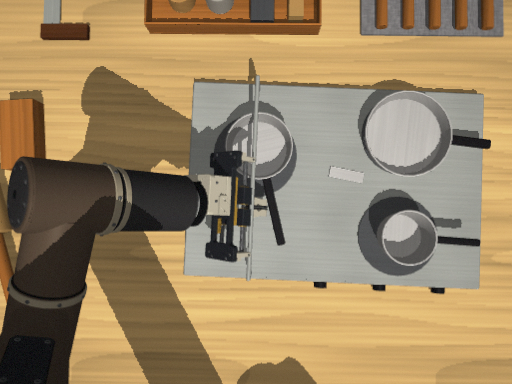

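Request:
jog_arm(
  motion=[
    [[-0.01,0,-0.01,0,0,0,0],[-0.03,0,-0.03,0,0,0,0],[-0.05,0,-0.05,0,0,0,0],[-0.055,0,-0.055,0,0,0,0],[-0.02,0,-0.09,0,0,0,0],[0.02,0,-0.13,0,0,0,0],[0.06,0,-0.17,0,0,0,0],[0.06,0,-0.17,0,0,0,0]],
  ],
)

```text
t: 11.6
eef_pos: [0.5646, 0.1462, 0.2457]
ee_rot: [-3.132, -0.781, -1.611]
force: [0.8, -0.6, -0.3]
width: 0.0003
```

```bash
python3 - <<'E'
from h import *
cv2.imwrite('pics/top9.png',optics.grab_frame('top')[:,:,::-1])
E
python3 handle.py '"pics/top9.png",255,310,180,260'
cat > goC.py <<'E'
from h import *
import sys
def go(c,th,L,z):
    a=np.radians(th); g=toW(np.array(c)+L*np.array([np.cos(a),np.sin(a)])); y=th+np.degrees(yaw)-360
    s=pose()[2]; print(s['eef_pos'],np.degrees(s['ee_rot']).round(1),s['q'].round(2),s['force'].round(1)); print('target',g,y,rel(*upright(g,z,y)))
go(*eval(sys.argv[1]))
E
python3 goC.py '(.0144,-.0069),195.3,.175,.23'
```

```text
[263 180  21  65 471]
angle 195.35939 tip(190) [-0.16883291 -0.05711632] pan c [ 0.01438094 -0.00679052] length 0.1264798525643948 width 0.01307069418371042
[0.56453584 0.14612099 0.2454366 ] [-179.4  -44.7  -92.3] [ 0.86  0.46 -0.25  0.46 -1.52 -1.08] [ 0.2 -0.   2.3]
target [0.50979379 0.02119933] -166.52830921519472 (array([0.0794, 0.0507, 0.0999]), array([-29.34, -37.84,  70.42]))
```

Request:
jog_arm(
  motion=[
    [[0.03,0.05,0.03,-29.3,-37.8,70.4,0.03],[0.079,0.051,0.1,-29.3,-37.8,70.4,0.03],[0.079,0.051,0.1,-29.3,-37.8,70.4,0.03],[0.079,0.051,0.1,-29.3,-37.8,70.4,0.03],[0.079,0.051,0.1,-29.3,-37.8,70.4,0.03],[0.079,0.051,0.1,-29.3,-37.8,70.4,0.03],[0.079,0.051,0.1,-29.3,-37.8,70.4,0.03],[0.079,0.051,0.1,-29.3,-37.8,70.4,0.03]],
  ],
)

```text
t: 12.45
eef_pos: [0.5095, 0.0215, 0.229]
ee_rot: [-3.059, -0.138, -2.678]
force: [-0.4, -1.1, 0.3]
width: 0.0297
```

```bash
python3 goC.py '(.0144,-.0069),195.35,.175,.17'
```

```text
[0.50951085 0.02153689 0.22903601] [-175.3   -7.9 -153.4] [ 0.49  0.16 -0.35  0.08 -1.2  -1.62] [-0.4 -1.1  0.3]
target [0.50982943 0.02105083] -166.47830921519474 (array([-0.0082,  0.0042,  0.0583]), array([-5.58, -7.36, 13.33]))
```

Request:
jog_arm(
  motion=[
    [[-0.008,0.004,0.058,-5.6,-7.4,13.3,0.031],[-0.008,0.004,0.058,-5.6,-7.4,13.3,0.031],[-0.008,0.004,0.058,-5.6,-7.4,13.3,0.031],[-0.008,0.004,0.058,-5.6,-7.4,13.3,0.031]],
  ],
)

```text
t: 12.85
eef_pos: [0.5098, 0.0204, 0.1706]
ee_rot: [-3.141, -0.0, -2.904]
force: [0.2, 0.7, 0.8]
width: 0.0311
```

```bash
python3 goC.py '(.0144,-.0069),195.35,.175,.0795'; python3 - <<'E'
from h import *
for n in('top','wrist','side'):
    cv2.imwrite(f'pics/{n}10.png',optics.grab_frame(n)[:,:,::-1])
E
```

```text
[0.50980452 0.02039963 0.17055485] [-180.    -0.  -166.4] [ 0.43  0.16 -0.46  0.   -0.96 -1.76] [0.2 0.7 0.8]
target [0.50982943 0.02105083] -166.47830921519474 (array([-0.0002,  0.0007,  0.0911]), array([-0.04, -0.02,  0.11]))
```

View pics/wrist10.png

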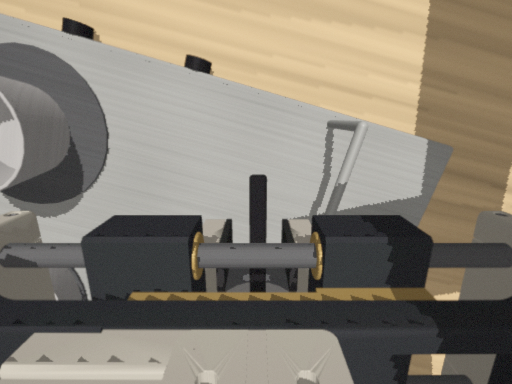

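View pics/side10.png

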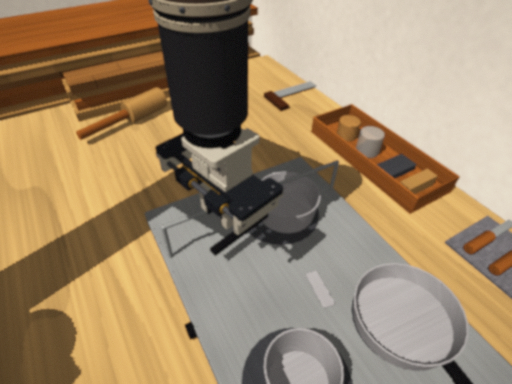

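```bash
python3 - <<'E'
from h import *
P=wplane([(258,176)],.077); p0,R0,_=pose(); print(toR(P),R0.inv().apply(P-p0))
E
```

```text
[[-0.17466374 -0.0574876 ]] [[0.02151772 0.00119032 0.09382834]]
```

Request:
jog_arm(
  motion=[
    [[0,0.0005,0.03,0,0,0,0.031],[0,0.0005,0.055,0,0,0,0.031],[0,0.0005,0.075,0,0,0,0.031],[0,0.0005,0.088,0,0,0,0.031],[0,0.0005,0.091,0,0,0,0.031]],
  ],
)

```text
t: 13.5
eef_pos: [0.5101, 0.0222, 0.0785]
ee_rot: [-3.141, -0.002, -2.901]
force: [-0.3, -0.1, 0.4]
width: 0.0313
```

```bash
python3 goC.py '(.0144,-.0069),195.35,.175,.0795'
```

```text
[0.51005655 0.02217948 0.07852439] [-1.799e+02 -1.000e-01 -1.662e+02] [ 0.43  0.27 -0.56  0.   -0.74 -1.76] [-0.3 -0.1  0.4]
target [0.50982943 0.02105083] -166.47830921519474 (array([ 0.0005, -0.001 , -0.001 ]), array([-0.06, -0.12,  0.25]))
```

Good, no contact. Close.

Request:
jog_arm(
  motion=[
    [[0,0,-0.001,0,0,0.2,0.02],[0,0,-0.001,0,0,0.2,0.005],[0,0,-0.001,0,0,0.2,0.005],[0,0,-0.001,0,0,0.2,0.005],[0,0,-0.001,0,0,0.2,0.005]],
  ],
  newtons=15,
)

```text
t: 14.0
eef_pos: [0.5108, 0.0225, 0.0803]
ee_rot: [-3.141, -0.0, -2.904]
force: [0.4, 1.8, 2.3]
width: 0.016
```

```bash
python3 arc.py '218,(.01,-.005),.1745,-1,8'
```

```text
now handle 195.41970457127218 pan [ 0.0148 -0.0054] z 0.08032387851721334 F [0.4 1.8 2.3]
[ 0.0004 -0.0084  0.0008] [-0.  -0.  -2.8]
[ 0.0003 -0.0168  0.0008] [-0.  -0.  -5.6]
[-0.0002 -0.0251  0.0008] [-0.  -0.  -8.5]
[-0.0011 -0.0334  0.0008] [ -0.   -0.  -11.3]
[-0.0025 -0.0415  0.0009] [ -0.   -0.  -14.1]
[-0.0042 -0.0496  0.0009] [ -0.   -0.  -16.9]
[-0.0063 -0.0576  0.0009] [ -0.   -0.  -19.8]
[-0.0089 -0.0654  0.0009] [ -0.   -0.  -22.6]
```

Request:
jog_arm(
  motion=[
    [[0.0005,-0.0085,0,0,0,-2.8,0.005],[0.0005,-0.017,0,0,0,-5.6,0.005],[0,-0.025,0,0,0,-8.5,0.005],[-0.001,-0.0335,0,0,0,-11.3,0.005],[-0.0025,-0.0415,0,0,0,-14.1,0.005],[-0.004,-0.0495,0,0,0,-16.9,0.005],[-0.0065,-0.0575,0,0,0,-19.8,0.005],[-0.009,-0.0655,0,0,0,-22.6,0.005]],
  ],
)

```text
t: 14.8
eef_pos: [0.5353, -0.0396, 0.0805]
ee_rot: [-3.141, 0.0, -2.509]
force: [1.9, -0.9, -2.8]
width: 0.0164
```

```bash
python3 arc.py '240,(.005,-.003),.1745,-1,8'
```

```text
now handle 218.07888290735397 pan [ 0.0103 -0.0054] z 0.08045866780168176 F [ 1.9 -0.9 -2.8]
[ 0.0001 -0.0077  0.001 ] [-0.   0.  -2.7]
[-0.0001 -0.0154  0.001 ] [-0.   0.  -5.5]
[-0.0008 -0.023   0.001 ] [-0.   0.  -8.2]
[-0.0018 -0.0306  0.001 ] [ -0.   0. -11.]
[-0.0032 -0.0381  0.001 ] [ -0.    0.  -13.7]
[-0.0051 -0.0455  0.001 ] [ -0.    0.  -16.4]
[-0.0073 -0.0528  0.001 ] [ -0.    0.  -19.2]
[-0.0099 -0.06    0.001 ] [ -0.    0.  -21.9]
```

Request:
jog_arm(
  motion=[
    [[0,-0.0075,0,0,0,-2.7,0.005],[0,-0.0155,0,0,0,-5.5,0.005],[-0.001,-0.023,0,0,0,-8.2,0.005],[-0.002,-0.0305,0,0,0,-11,0.005],[-0.003,-0.038,0,0,0,-13.7,0.005],[-0.005,-0.0455,0,0,0,-16.4,0.005],[-0.0075,-0.053,0,0,0,-19.2,0.005],[-0.01,-0.06,0,0,0,-21.9,0.005]],
  ],
)

```text
t: 15.6
eef_pos: [0.5787, -0.0828, 0.0804]
ee_rot: [-3.141, -0.001, -2.126]
force: [0.2, -2.4, -2.1]
width: 0.0176
```

```bash
python3 arc.py '260.6,(0,0),.1745,-1,8';python3 - <<'E'
from h import *
for n in('top',):
    cv2.imwrite(f'pics/{n}11.png',optics.grab_frame(n)[:,:,::-1])
E
```

```text
now handle 240.0182467189799 pan [ 0.005  -0.0037] z 0.08042712963361902 F [ 0.2 -2.4 -2.1]
[-0.0003 -0.0071  0.0009] [-0.  -0.  -2.6]
[-0.0009 -0.0141  0.0009] [-0.  -0.  -5.2]
[-0.0018 -0.0211  0.0009] [-0.  -0.  -7.7]
[-0.0031 -0.0281  0.0009] [ -0.   -0.  -10.3]
[-0.0048 -0.035   0.0009] [ -0.   -0.  -12.9]
[-0.0068 -0.0418  0.0009] [ -0.   -0.  -15.4]
[-0.0091 -0.0486  0.0009] [ -0.  -0. -18.]
[-0.0118 -0.0552  0.0009] [ -0.   -0.  -20.6]
```

View pics/top11.png

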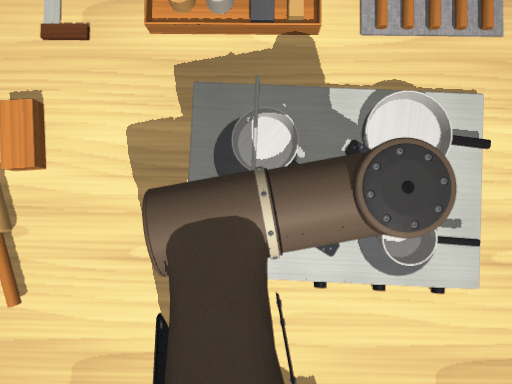

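Request:
jog_arm(
  motion=[
    [[0,0,0,0,0,0,0.005],[0,0,0,0,0,0,0.005],[0,0,0,0,0,0,0.005],[0,0,0,0,0,0,0.005],[0,0,0,0,0,0,0.005]],
  ],
  newtons=55,
)

```text
t: 16.15
eef_pos: [0.5795, -0.0832, 0.0806]
ee_rot: [-3.14, -0.001, -2.123]
force: [3.0, -2.7, -1.3]
width: 0.016
```

```bash
cat > pan.py <<'E'
from h import *
import sys
# rim circle: bright rim? use Hough around the saucepan
def pan(f):
    im=cv2.imread(f); g=cv2.cvtColor(im,cv2.COLOR_BGR2GRAY)[90:215,195:330]
    g=cv2.resize(g,None,fx=3,fy=3,interpolation=cv2.INTER_CUBIC)
    c=cv2.HoughCircles(g,cv2.HOUGH_GRADIENT_ALT,1.5,20,param1=200,param2=.7,minRadius=92,maxRadius=106)
    if c is None: print('none');return
    for u in c[0]: 
        q=np.array([[u[0]/3+195-.3,u[1]/3+90-.3]]); print(q,u[2]/3,'ring',toR(plane('top',q,.084)))
pan(sys.argv[1])
E
python3 - <<'E'
from h import *
for n in('top','wrist'):
    cv2.imwrite(f'pics/{n}12.png',optics.grab_frame(n)[:,:,::-1])
E
for k in 0 2 3 8 11 12; do echo $k; python3 pan.py pics/top$k.png; done; python3 arc.py '260.6,(0,0),.1745,-1,2'
```

```text
0
[[254.2 148.2]] 32.948177 ring [[0.00658894 0.00020011]]
2
[[253.2 148.7]] 33.057827 ring [[0.00554264 0.00207211]]
3
[[253.2 153.7]] 32.94643 ring [[-0.00408114  0.00163324]]
8
[[260.2 144.2]] 32.922104 ring [[ 0.01479517 -0.01094719]]
11
[[263.7 139.2]] 32.319485 ring [[ 0.02472747 -0.01722348]]
12
[[264.2 142.2]] 33.03313 ring [[ 0.01898314 -0.0184389 ]]
now handle 240.19006377443014 pan [ 0.0054 -0.0038] z 0.08051196981587147 F [ 3.1 -2.8 -1.6]
[-0.0031 -0.0276  0.001 ] [ -0.1  -0.  -10.2]
[-0.0116 -0.0543  0.0011] [ -0.1  -0.  -20.4]
```

View pics/top12.png

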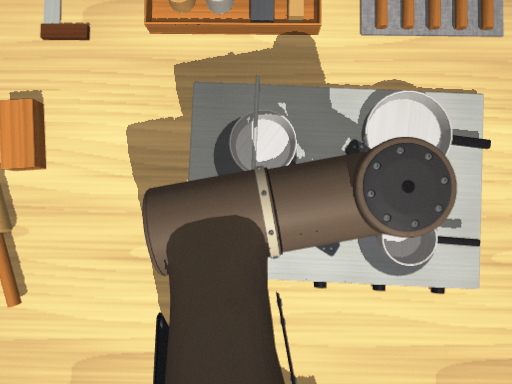

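View pics/wrist12.png

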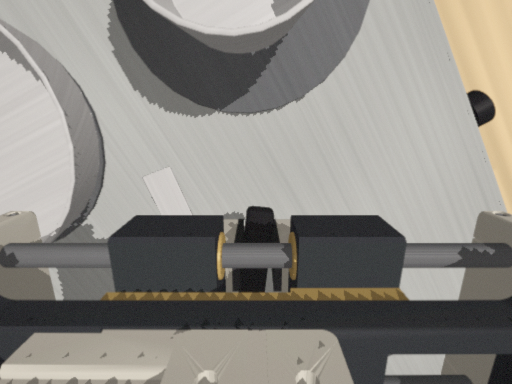

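```bash
python3 - <<'E'
from h import *
im=optics.grab_frame('side')[:,:,::-1].copy()
cv2.imwrite('pics/side12.png',im)
cv2.imwrite('pics/side12c.png',cv2.resize(im[130:300,160:380],None,fx=3.4,fy=3.4,interpolation=cv2.INTER_CUBIC))
w=cv2.imread('pics/wrist12.png'); cv2.imwrite('pics/w12c.png',cv2.resize(w[180:330,180:340],None,fx=4,fy=4,interpolation=cv2.INTER_CUBIC))
E
```

```text
(no output)
```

View pics/side12c.png

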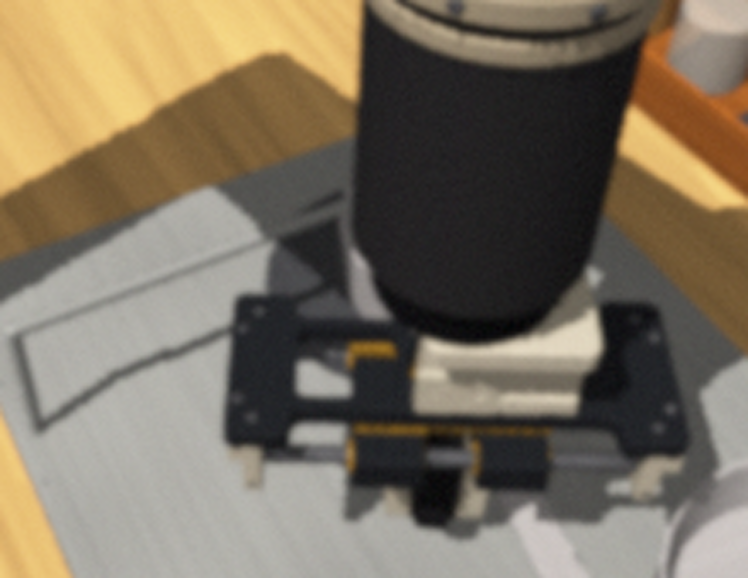

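View pics/w12c.png

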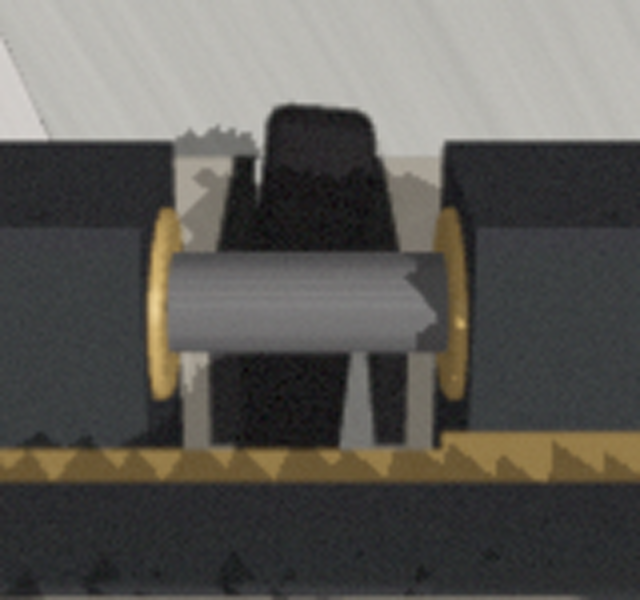

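Request:
jog_arm(
  motion=[
    [[0,0,0,0,0,0,0.03],[0,0,0,0,0,0,0.04],[0,0,0,0,0,0,0.04],[0,0,-0.03,0,0,0,0.04],[0,0,-0.07,0,0,0,0.04],[-0.03,0,-0.12,0,0,0,0.04],[-0.06,0,-0.14,0,0,0,0.04],[-0.06,0,-0.14,0,0,0,0.04]],
  ],
)

```text
t: 17.1
eef_pos: [0.6147, -0.0293, 0.2255]
ee_rot: [-3.134, 0.005, -2.12]
force: [0.5, 0.7, 0.3]
width: 0.0393
```

```bash
python3 - <<'E'
from h import *
s=pose()[2]; print(s['eef_pos'],s['ee_rot'])
for n in('top','wrist','side'):
    cv2.imwrite(f'pics/{n}13.png',optics.grab_frame(n)[:,:,::-1])
E
python3 pan.py pics/top13.png
```

```text
[ 0.61469639 -0.02927455  0.22545992] [-3.13384208  0.00454349 -2.11982389]
none
```

View pics/wrist13.png

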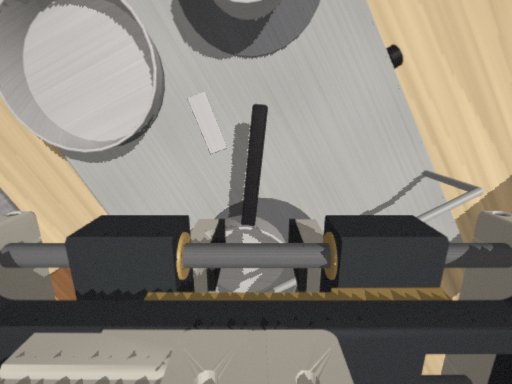

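View pics/side13.png

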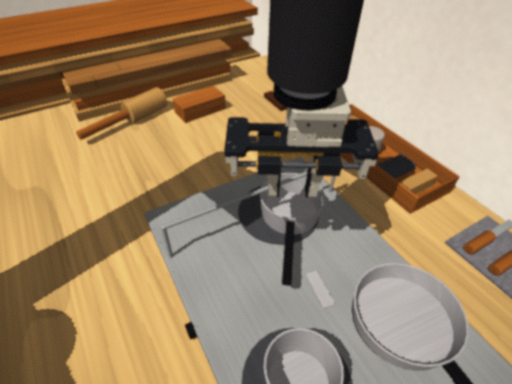

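View pics/top13.png

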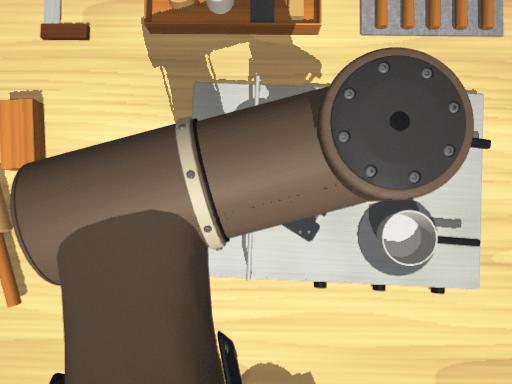

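```bash
cat > wh.py <<'E'
from h import *
import sys
def wh(f,x0,x1,y0,y1,thr=60):
    im=cv2.imread(f); m=np.zeros(im.shape[:2],np.uint8); m[y0:y1,x0:x1]=(im[y0:y1,x0:x1].max(2)<thr)
    n,lab,st,ce=cv2.connectedComponentsWithStats(m); i=1+np.argmax(st[1:,4]); ys,xs=np.where(lab==i); print(st[i])
    W=toR(wplane(np.c_[xs,ys],.076)); g=cv2.fitLine(W.astype(np.float32),cv2.DIST_HUBER,0,.001,.001).ravel(); d=g[:2]
    if d@g[2:]<0: d=-d
    s=(W-g[2:])@d; tip=g[2:]+d*s.max(); c=tip-.195*d
    print('angle',np.degrees(np.arctan2(d[1],d[0]))%360,'tip190',tip-.005*d,'pan c',c,'len',np.ptp(s),'w',np.percentile(abs((W-g[2:])@[-d[1],d[0]]),95)*2)
if __name__=='__main__': wh(*eval(sys.argv[1]))
E
python3 wh.py '"pics/wrist13.png",236,275,95,215'
python3 - <<'E'
from h import *
P=toR(wplane([(190,97),(204,93),(226,150),(211,154)],.028)); print('strip',P.mean(0))
E
```

```text
[ 236  105   31  110 1557]
angle 233.20105 tip190 [-0.09396914 -0.1686972 ] pan c [ 0.0198426 -0.0165562] len 0.11712675180189705 w 0.01513485314203081
strip [-0.03388704 -0.1858614 ]
```

```bash
python3 goC.py '(.0198,-.0166),233.2,.163,.15'; python3 goC.py '(.0198,-.0166),233.2,.163,.076'
```

```text
[ 0.61015248 -0.03168328  0.21978701] [ 1.800e+02 -1.000e-01 -1.216e+02] [ 0.27  0.27 -0.18  0.   -1.12 -0.82] [-0.2 -0.3 -1.3]
target [ 0.58331116 -0.07523673] -128.62830921519475 (array([0.0511, 0.    , 0.0699]), array([ 0.01, -0.07,  7.03]))
[ 0.61015248 -0.03168328  0.21978701] [ 1.800e+02 -1.000e-01 -1.216e+02] [ 0.27  0.27 -0.18  0.   -1.12 -0.82] [-0.2 -0.3 -1.3]
target [ 0.58331116 -0.07523673] -128.62830921519475 (array([0.051 , 0.    , 0.1439]), array([ 0.01, -0.07,  7.03]))
```

```bash
python3 - <<'E'
from h import *
print(pose()[0]); cv2.imwrite('pics/wrist14.png',optics.grab_frame('wrist')[:,:,::-1]); print(pose()[0])
E
python3 wh.py '"pics/wrist14.png",230,280,80,215'
```

```text
[ 0.61015248 -0.03168328  0.21978701]
[ 0.60984985 -0.03213023  0.21933842]
[ 230  108   35  107 1528]
angle 233.69807 tip190 [-0.09099721 -0.16787868] pan c [ 0.02149045 -0.0147561 ] len 0.11464244777880442 w 0.015069642247998396
```

Regrip with c=(.021,-.0153), 233.4°.

```bash
python3 goC.py '(.021,-.0153),233.4,.163,.14'
```

```text
[ 0.60984985 -0.03213023  0.21933842] [ 1.800e+02 -1.000e-01 -1.216e+02] [ 0.27  0.27 -0.18  0.   -1.12 -0.82] [-0.2 -0.7  0.2]
target [ 0.58499714 -0.0743301 ] -128.42830921519473 (array([ 0.0488, -0.001 ,  0.0794]), array([ 0.03, -0.12,  6.8 ]))
```

Request:
jog_arm(
  motion=[
    [[0.03,0,0.03,0,0,5,0.04],[0.05,0,0.06,0,0,6.8,0.04],[0.0505,-0.002,0.08,0,0,6.8,0.04],[0.0505,-0.002,0.08,0,0,6.8,0.04]],
  ],
)

```text
t: 17.7
eef_pos: [0.5817, -0.0777, 0.1356]
ee_rot: [3.136, -0.007, -2.244]
force: [-0.3, 0.0, 0.2]
width: 0.0399
```

```bash
python3 goC.py '(.021,-.0153),233.4,.163,.076'
```

```text
[ 0.58171186 -0.07772496  0.13559358] [ 179.7   -0.4 -128.5] [ 0.2   0.32 -0.33  0.   -0.93 -0.87] [-0.3  0.   0.2]
target [ 0.58499714 -0.0743301 ] -128.42830921519473 (array([-0.0051, -0.0008,  0.0596]), array([ 0.34, -0.42, -0.12]))
```

Request:
jog_arm(
  motion=[
    [[-0.004,-0.001,0.03,0.3,-0.4,0,0.04],[-0.004,-0.001,0.055,0.3,-0.4,0,0.04],[-0.004,-0.001,0.0595,0.3,-0.4,0,0.04],[-0.004,-0.001,0.0595,0.3,-0.4,0,0.02],[-0.004,-0.001,0.0595,0.3,-0.4,0,0.005],[-0.004,-0.001,0.0595,0.3,-0.4,0,0.005],[-0.004,-0.001,0.0595,0.3,-0.4,0,0.005],[-0.004,-0.001,0.0595,0.3,-0.4,0,0.005]],
  ],
  newtons=55,
)

```text
t: 18.5
eef_pos: [0.5851, -0.0752, 0.0772]
ee_rot: [-3.141, 0.001, -2.243]
force: [-0.6, 0.9, 4.4]
width: 0.0153
```

```bash
python3 - <<'E'
from h import *
for n in ('wrist','top'): cv2.imwrite(f'pics/{n}15.png',optics.grab_frame(n)[:,:,::-1])
w=cv2.imread('pics/wrist15.png'); cv2.imwrite('pics/w15c.png',cv2.resize(w[180:330,180:340],None,fx=4,fy=4,interpolation=cv2.INTER_CUBIC))
E
python3 pan.py pics/top15.png; python3 arc.py '247,(.01,-.007),.163,-1,8,.076'
```

```text
[[261.7 142.2]] 32.497295 ring [[ 0.01877533 -0.01364868]]
now handle 233.31061504096667 pan [ 0.0212 -0.0164] z 0.07696355072943886 F [-1.3  0.5  4.5]
[-0.0002 -0.003   0.001 ] [-0.   0.  -1.7]
[-0.0005 -0.0061  0.001 ] [-0.   0.  -3.4]
[-0.0009 -0.0091  0.001 ] [-0.   0.  -5.1]
[-0.0016 -0.0121  0.001 ] [-0.   0.  -6.8]
[-0.0023 -0.0151  0.001 ] [-0.   0.  -8.6]
[-0.0032 -0.0181  0.001 ] [ -0.    0.  -10.3]
[-0.0042 -0.021   0.001 ] [ -0.   0. -12.]
[-0.0054 -0.024   0.001 ] [ -0.    0.  -13.7]
```

View pics/w15c.png

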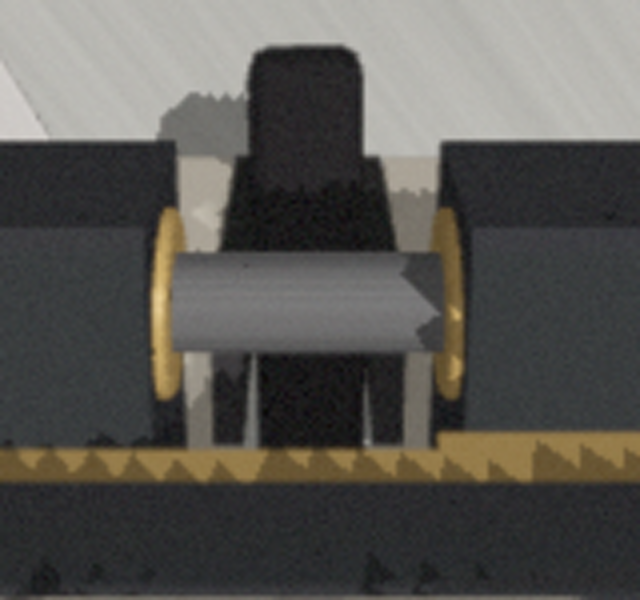

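View pics/top15.png

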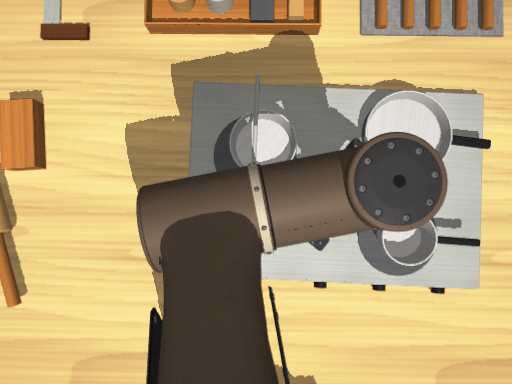

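Request:
jog_arm(
  motion=[
    [[0,-0.003,0,0,0,-1.7,0.005],[-0.0005,-0.006,0,0,0,-3.4,0.005],[-0.001,-0.009,0,0,0,-5.1,0.005],[-0.0015,-0.012,0,0,0,-6.8,0.005],[-0.0025,-0.015,0,0,0,-8.6,0.005],[-0.003,-0.018,0,0,0,-10.3,0.005],[-0.004,-0.021,0,0,0,-12,0.005],[-0.0055,-0.024,0,0,0,-13.7,0.005]],
  ],
)

```text
t: 19.4
eef_pos: [0.6081, -0.0864, 0.0775]
ee_rot: [-3.139, 0.001, -2.004]
force: [1.9, -3.4, 2.2]
width: 0.0151
```

```bash
python3 - <<'E'
from h import *
for n in ('wrist','top'): cv2.imwrite(f'pics/{n}16.png',optics.grab_frame(n)[:,:,::-1])
w=cv2.imread('pics/wrist16.png'); cv2.imwrite('pics/w16c.png',cv2.resize(w[180:330,180:340],None,fx=3,fy=3,interpolation=cv2.INTER_CUBIC))
E
python3 pan.py pics/top16.png; python3 arc.py '260.6,(.0,.0),.163,-1,8,.077'
```

```text
none
now handle 246.99107770586332 pan [ 0.0113 -0.0075] z 0.07748834791310821 F [ 2.6 -4.   2.6]
[-0.0004 -0.0032  0.0005] [-0.2  0.1 -1.7]
[-0.0009 -0.0063  0.0005] [-0.2  0.  -3.4]
[-0.0016 -0.0095  0.0005] [-0.2  0.  -5.1]
[-0.0024 -0.0126  0.0005] [-0.2  0.  -6.8]
[-0.0033 -0.0157  0.0005] [-0.2  0.  -8.5]
[-0.0044 -0.0188  0.0005] [ -0.2   0.  -10.2]
[-0.0057 -0.0219  0.0006] [ -0.2   0.  -11.9]
[-0.0071 -0.025   0.0006] [ -0.2   0.  -13.6]
```

View pics/w16c.png

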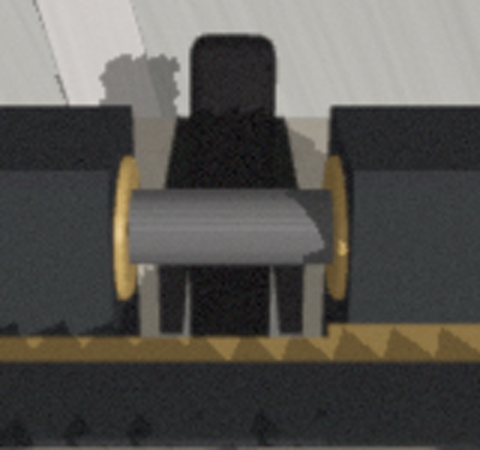

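Request:
jog_arm(
  motion=[
    [[-0.0005,-0.003,0,0,0,-1.7,0.005],[-0.001,-0.0065,0,0,0,-3.4,0.005],[-0.0015,-0.0095,0,0,0,-5.1,0.005],[-0.0025,-0.0125,0,0,0,-6.8,0.005],[-0.0035,-0.0155,0,0,0,-8.5,0.005],[-0.0045,-0.019,0,0,0,-10.2,0.005],[-0.0055,-0.022,0,0,0,-11.9,0.005],[-0.007,-0.025,0,0,0,-13.6,0.005]],
  ],
)

```text
t: 20.3
eef_pos: [0.635, -0.0904, 0.0775]
ee_rot: [-3.137, 0.001, -1.768]
force: [4.4, -1.0, -1.1]
width: 0.0155
```

```bash
python3 - <<'E'
from h import *
for n in ('wrist','top'): cv2.imwrite(f'pics/{n}17.png',optics.grab_frame(n)[:,:,::-1])
E
python3 pan.py pics/top17.png; python3 arc.py '260.6,(.0,.0),.163,-1,1,.077'
```

```text
none
now handle 260.5288190684994 pan [0.0014 0.0002] z 0.07753519679709053 F [ 4.9 -0.1 -0.4]
[0.0004 0.0011 0.0005] [-0.3  0.1 -0.1]
```

View pics/top17.png

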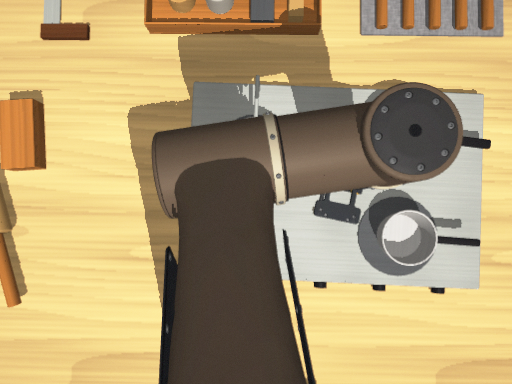

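View pics/wrist17.png

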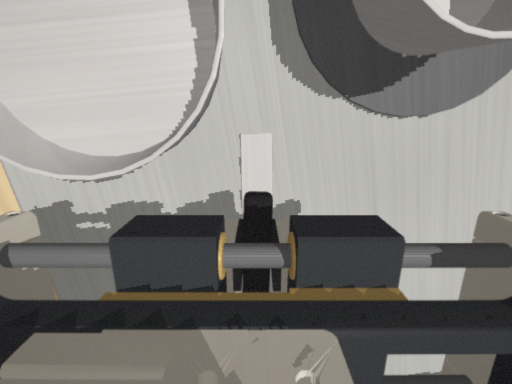

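Request:
jog_arm(
  motion=[
    [[0,0,0,0,0,0,0.025],[0,0,0,0,0,0,0.036],[0,0,0,0,0,0,0.036],[0,0,-0.02,0,0,0,0.036],[0,0,-0.06,0,0,0,0.036],[0,0,-0.11,0,0,0,0.036],[0,0,-0.16,0,0,0,0.036],[0,0,-0.18,0,0,0,0.036]],
  ],
)

```text
t: 21.2
eef_pos: [0.6357, -0.0906, 0.2635]
ee_rot: [-3.13, 0.002, -1.767]
force: [1.8, 0.3, 0.4]
width: 0.0357
```

```bash
python3 - <<'E'
from h import *
a=np.array([.45,-.25,.28]); s=pose()[2]; print(s['eef_pos'],rel(a,Ro.from_euler('xyz',[180,0,-101.3],degrees=True)))
E
```

```text
[ 0.63568459 -0.09060626  0.26348945] (array([ 0.1926,  0.1508, -0.0187]), array([-0.66,  0.13,  0.03]))
```

Request:
jog_arm(
  motion=[
    [[0.468,0.249,0,0,0,0,0.036],[0.468,0.249,0,0,0,0,0.036],[0.468,0.249,0,0,0,0,0.036],[0.468,0.249,0,0,0,0,0.036],[0.468,0.249,0,0,0,0,0.036],[0.468,0.249,0,0,0,0,0.036],[0.468,0.249,0,0,0,0,0.036],[0.468,0.249,0,0,0,0,0.036]],
  ],
)

```text
t: 22.0
eef_pos: [0.3799, -0.4015, 0.2592]
ee_rot: [-3.13, 0.002, -1.767]
force: [1.8, -0.1, 0.5]
width: 0.0361
```

```bash
python3 - <<'E'
from h import *
for n in ('side','top'): cv2.imwrite(f'pics/{n}18.png',optics.grab_frame(n)[:,:,::-1])
E
python3 pan.py pics/top18.png
```

```text
[[254.2 151.2]] 33.052586 ring [[ 8.12962979e-04 -6.26821306e-05]]
```

View pics/top18.png

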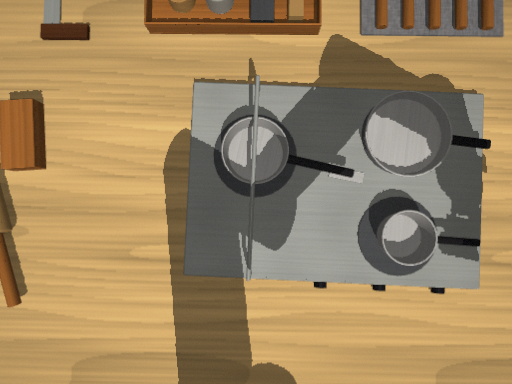

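View pics/side18.png

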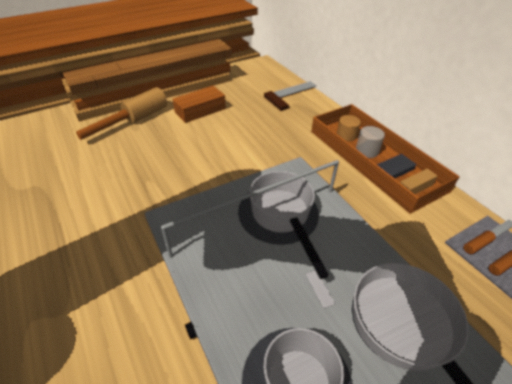

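```bash
python3 - <<'E'
import handle as H
from h import *
d,c=H.handle("pics/top18.png",292,360,150,185)
a=np.radians(-99.45); park=.19*np.array([np.cos(a),np.sin(a)]); print('park',park,'tip err mm',1e3*np.linalg.norm(c+.19*d-park))
a0=cv2.imread('pics/top0.png').astype(int);b=cv2.imread('pics/top18.png').astype(int)
# black handles of the other pans, before and after
for x0,x1,y0,y1 in ((448,495,128,155),(440,485,232,250)):
    for im in (a0,b):
        m=im[y0:y1,x0:x1].max(2)<40; ys,xs=np.where(m); print(xs.mean()+x0,ys.mean()+y0,m.sum(),xs.max()+x0)
E
```

```text
[292 150  62  27 502]
angle 259.11044 tip(190) [-0.03134334 -0.18547969] pan c [0.00455079 0.001099  ] length 0.12122147638477578 width 0.015680778336270015
park [-0.0311955  -0.18742156] tip err mm 1.9474864005156083
470.8 141.51692307692306 325 490
470.25655976676387 141.64139941690962 343 490
459.5 240.75 240 479
459.50950570342206 240.8403041825095 263 479
```

```bash
python3 -c "
from station import arm
print(arm.get_state()['qd'].round(3)); print(arm.job_done())"
```

```text
[ 0.077  0.001  0.    -0.015  0.01  -0.085]
the job is handed in; nothing more can be done
None
```

I swung the saucepan's handle round under the rail and parked it over the aluminium strip, then handed the job in at about 22 s of the 64 s allowed. No verdict was reported.

- **How it was done:** I gripped the handle on the left and turned it from 113° to 160°, measured about the ring in the hob's axes. I then pushed it under the near half of the rail with closed fingers tilted 45°, to 195°. Last, I gripped it again on the right and turned it to about 260°, over the strip.
- **Way-point:** during the push, the tip measured 0.18 m nearer the robot than the ring's centre, against the 0.16 m required.
- **Two slips on the way:** during the push, friction dragged the pan about 16 mm off centre. In the first right-hand grip, at 15 N, the handle then twisted by about 7°, which put the pan about 26 mm off its ring (about 30 mm at most; the limit is 60 mm). I let go, measured, gripped again at 55 N and brought it back to centre.
- **Last checks (top camera):**

| Check | Measured | Limit |
|---|---|---|
| Tip from park point | about 2 mm | 25 mm |
| Pan axis from ring centre | about 1 mm from the rim circle, about 5 mm from the handle line (the two measures disagree slightly) | 20 mm |
| Skillet and milk pan handles | moved 0.6 pixel or less (about 1 mm) | 15 mm |

The pan looks level in the side picture, but I did not measure its tilt. The gripper was clear of everything at the end, though the arm was still settling slightly (under 0.1 rad/s) when I handed in.

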